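Show the autosampler a vial and its new place

TASK

Teach the autosampler its next move: push the red toggle on the control box all the way over, away from the robot, and leave it there. Then, fingertips pointing down, point at the vial with the orange cap from 2 to 3 cm above the middle of its cap and stay there for two seconds. Then point in the same way at the only empty cup on the round tray, from 2 to 3 cm above the middle of its rim, and finish while still pointing there, having touched no vial, nor the tray, nor the jar.

Things in the scene. Friction and masses are not known exactly. Their poses are not given: they have to be found in the camera images.
- toggle (a joint): red toggle lever on the control box: 0 rad leaning toward the box's -x side; it starts there, between 0 and 0.2 rad, 1.0 rad all the way over to its +x side; it swings about the box's y axis and stays where it is left (light friction, no spring)
- toggle_tip (a point): centre of the red ball, 26 mm in diameter, at the free end of the toggle lever (a rod 10 mm thick), 80 mm from its pivot; about 137 mm above the bench when at either end of its swing; the point turns with the lever
- console: fixed cream control box, 150 (x) x 130 (y) x 45 mm high, with a dark display on its +x half; origin at the centre of its underside, z up. The lever's grey pivot block (70 x 50 x 25 mm) stands on its top; the pivot lies at x = -15 mm, y = 0, z = 67 mm; nothing else stands up from the box. The lever swings in the box's xz plane
- carousel: fixed pale green-grey round tray, 210 mm diameter, 12 mm thick, origin at the centre of its underside, 58 mm above the bench, on a white housing 190 mm square. Five short open cups (38 mm outside, 27 mm bore, 18 mm tall) stand evenly on a circle of 75 mm radius; four hold vials, the one on the tray's +x axis is empty. Steel hub in the middle, 36 mm wide, 20 mm tall
- empty_place (a point): centre of the mouth of the only empty cup on the tray, level with its rim, 88 mm above the bench; z up. The vials' tops stand 47 mm higher than this
- vial_orange: loose sample vial, pale, 24 mm diameter, 65 mm tall, with an orange cap 27 mm in diameter, standing upright in one of the cups; origin at the centre of its underside, z up
- vial_white_a: loose sample vial, pale, 24 mm diameter, 65 mm tall, with a white cap 27 mm in diameter, standing upright in one of the cups; origin at the centre of its underside, z up
- vial_white_b: loose sample vial, pale, 24 mm diameter, 65 mm tall, with a white cap 27 mm in diameter, standing upright in one of the cups; origin at the centre of its underside, z up
- vial_white_c: loose sample vial, pale, 24 mm diameter, 65 mm tall, with a white cap 27 mm in diameter, standing upright in one of the cups; origin at the centre of its underside, z up
- vial_orange_top (a point): centre of the top face of the orange cap, 65 mm above the vial's underside, about 135 mm above the bench; z up
- jar: loose bystander: closed jar with a white lid, 52 mm diameter, 65 mm tall, standing on the bench; origin at the centre of its underside
Not all that is in view belongs to the job. Several things have the shape of the console; the one meant has the colours described above. Leave any pink look-alike of the vial_orange alone.

How it is judged:
By the outcome, as a careful person would: the job done as asked, in the order asked, and still so for the second after the job is handed in, with the robot touching nothing.
It also fails if it takes over 48 s, if anything falls off the work surface, if the arm or the gripper's body presses on something with over 40 N, if the wrist force passes 120 N, or if a joint passes its speed limit or range.

ROBOT

A 6-joint arm with a two-finger parallel gripper is mounted at the origin on the work surface. World frame = base frame: x ahead of the robot, y to its left, z up, the work surface at z = 0. Lengths are in m, angles in rad, forces in N, time in s.
With the tool pointing down it reaches from about 0.4 to 0.825 m from the base axis. Payload 7 kg.
Tool frame: the origin (TCP) lies between the finger pads, 19 mm behind the fingertips; this is the grasp point; z points along the fingers, y is the line along which they close (so a half turn about z gives the same grasp; the last joint's range is limited). The gripper opens to 88 mm and grips with 3 to 60 N. Pads are 19 mm wide; open, the fingers measure 130 mm over their backs; the gripper's body (78 mm by 193 mm) begins 47 mm behind the grasp point.
Start: joints at [-0.968, 0.359, 0.012, 0, -1.224, -0.288], TCP at [0.209, -0.642, 0.245] pointing down, gripper open.
Joint ranges: [-3.07, 3.07], [-1.43, 2.12], [-1.02, 1.25], [-3.03, 1.67], [-3.05, -0], [-3.03, 3.03]. Speed limits (rad/s): [2.39, 2.39, 3.01, 3.14, 3.14, 3.14].

INTERFACE

Orientations are given as [roll, pitch, yaw] about the fixed x, y, z axes, in that order (R = Rz(yaw) Ry(pitch) Rx(roll)).
In Python, from station import * gives the robot as it stands.
- The arm moves only by the tool servo_tool, never from a script. Its argument "moves" is a list of rows, each an object of numbers: "jaw": the opening, from 0 (shut) to 1 (fully open); "dx", "dy", "dz": the shift along the world's x, y, z in m; "roll": the turn about the world's z in degrees. A call has exactly 10 rows; each row shifts and turns the commanded pose from where the row before left it; what a row does not reach is not made up. A row lasts 1/8 s, in which the tool goes at most 62.5 mm and 10.7 degrees, less where a joint would pass 70% of its speed; a pose out of reach is approached as far as the arm can. A call with a gripper value outside its range is refused whole. The fingers move at their own pace and stop on an object; "newtons" is the grip in N (left out, the last holds). Time passes only in rows, so rows that do not move let the fingers close, or fill a call up. It gives the time, the measured TCP pose, the force, the opening and the grip force at its end, in the units of the state.
- get_state(): the state, without advancing time (a new reading comes with each control period).
- grab_frame(name): name is "side" or "top"; returns (picture, depth): 400x640x3 uint8, red, green, blue; 400x640 float32, m along the optical axis (not along the pixel's ray), 0 where there is no reading.
- calibration(name): a dict with "intrinsics" (3x3 intrinsics, pixels), "R" (3x3) and "t" (3): a world point X has camera coordinates R X + t. Camera axes: x right, y down, z forward; pixel columns grow to the right and rows downward; lengths in m; the calibration is good to about 2 mm. A picture is of the moment at which its call begins. calibration takes no time and is no camera call.
- job_done(): hands the job in; it is judged then, once.
The state is a dict: "t": time; "q": joint angles; "qd": joint speeds; "joint_efforts": joint torques, N m; "eef_pos": TCP position; "ee_rot": TCP orientation; "force": force on the tool from outside, world axes, zero at the start; "moment": the same for the moment, N m; "width": finger opening in m; "gripper_force": force on a finger pad.
Only numpy, scipy, OpenCV 4.12 (cv2) and the standard library are available. Lean on these libraries where they do the work, as an engineer would, in place of code of your own. Each camera call takes 0.05 s, during which the arm holds its last target. There are 200 camera calls.

## Working session

There is one attempt and no reset: what is moved stays moved. The work goes in short steps, Python scripts to look and compute and a tool call to move; the robot and the scene stay as the last step left them, time stands still between calls to the robot, and variables do not carry over. Pictures are saved under pics/ and viewed, at most 10 in all, crops included, and the job is handed in when it is done.

Besides the shell and the picture viewer there is one more tool, called after "Emit:" by a JSON object that holds its "fn" and its "kwargs". servo_tool: Moves the arm, as the interface text tells. Its arguments: {"type":"object","properties":{"moves":{"type":"array","items":{"type":"object","properties":{"jaw":{"type":"number"},"dx":{"type":"number"},"dy":{"type":"number"},"dz":{"type":"number"},"roll":{"type":"number"}}}},"newtons":{"type":"number"}},"required":["moves"]}

```bash
mkdir -p pics; cat > h.py <<'E'
from station import *
import numpy as np, cv2
def save(n,f): cv2.imwrite(f,cv2.cvtColor(n,cv2.COLOR_RGB2BGR))
def world(name,u,v,d):
    c=calibration(name);K=np.array(c["intrinsics"]);R=np.array(c["R"]);t=np.array(c["t"])
    return R.T@(d*np.linalg.solve(K,[u,v,1.])-t)
def ray_z(name,u,v,z):
    c=calibration(name);K=np.array(c["intrinsics"]);R=np.array(c["R"]);t=np.array(c["t"])
    o=-R.T@t; r=R.T@np.linalg.solve(K,[u,v,1.]); return o+r*(z-o[2])/r[2]
E
python3 - <<'E'
from h import *
for n in("top","side"):
    p,d=grab_frame(n); save(p,f"pics/{n}0.png"); np.savez(f"{n}0.npz",p=p,d=d)
s=get_state(); print(s["t"],s["eef_pos"],s["ee_rot"],s["force"])
E
```

```text
0.1 [ 0.20885727 -0.64144003  0.2445148 ] [ 3.14011783e+00 -1.04301623e-04 -2.82685925e+00] [0.01341614 0.18979166 0.83240757]
```

View pics/top0.png

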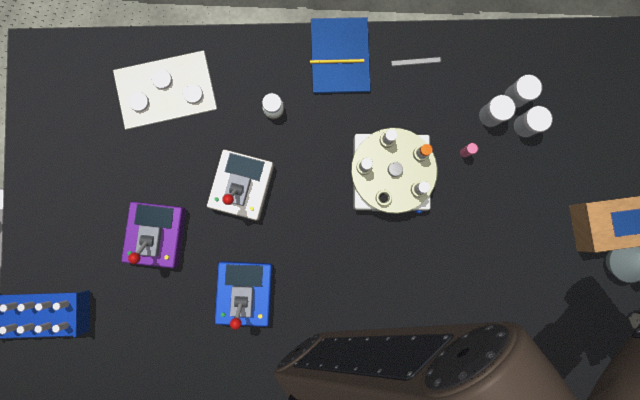

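View pics/side0.png

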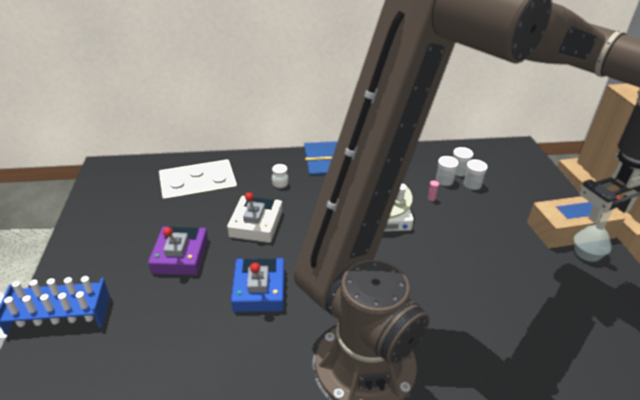

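Three boxes share the console's shape: cream/white (240,185), purple (153,235) and blue (244,295). Only the cream one fits the description. The orange cap is on the tray at (426,150). The pink look-alike stands off the tray at (470,150), the empty cup is near (384,198) and the jar is at (273,105). I'll confirm these in one enlarged crop.

```bash
python3 - <<'E'
from h import *
f=np.load("top0.npz");p,d=f["p"],f["d"]
a=cv2.resize(p[140:230,200:290],None,fx=4.4,fy=4.4,interpolation=cv2.INTER_CUBIC)
b=cv2.resize(p[125:215,350:440],None,fx=4.4,fy=4.4,interpolation=cv2.INTER_CUBIC)
save(np.hstack([a,b]),"pics/crop.png")
h=cv2.cvtColor(p,cv2.COLOR_RGB2HSV)
def blob(m,x0,x1,y0,y1):
    q=np.zeros_like(m);q[y0:y1,x0:x1]=m[y0:y1,x0:x1];ys,xs=np.nonzero(q);return xs.mean(),ys.mean(),len(xs),np.median(d[ys,xs])
sat=(h[...,1]>150)&(h[...,2]>90)
for n,bx,z in(("red",(215,240,190,212),.137),("orange",(415,440,140,160),.135)):
    u,v,k,dd=blob(sat,*bx); print(n,u,v,k,world("top",u,v,dd),ray_z("top",u,v,z))
# tray disc: depth-derived heights
c=calibration("top");K=np.array(c["intrinsics"]);R=np.array(c["R"]);t=np.array(c["t"])
print("cam",-R.T@t)
vv,uu=np.mgrid[0:400,0:640]
P=(np.stack([(uu-K[0,2])/K[0,0],(vv-K[1,2])/K[1,1],np.ones_like(uu)],-1)*d[...,None]-t)@R
np.save("P.npy",P)
def reg(x0,x1,y0,y1,z0,z1):
    m=(P[...,2]>z0)&(P[...,2]<z1)&(d>0);q=np.zeros_like(m);q[y0:y1,x0:x1]=m[y0:y1,x0:x1];return q
m=reg(345,445,120,220,.062,.078); c_,r=cv2.minEnclosingCircle(P[m][:,:2].astype(np.float32));print("tray",c_,r,P[m][:,2].mean())
m=reg(372,396,186,210,.08,.10); print("cup",P[m].mean(0),m.sum(),cv2.minEnclosingCircle(P[m][:,:2].astype(np.float32)))
m=reg(416,438,140,162,.125,.145); print("orange top",P[m].mean(0),m.sum())
m=reg(200,280,145,225,.035,.055); print("box",cv2.minAreaRect(P[m][:,:2].astype(np.float32)),m.sum())
m=reg(255,290,90,122,.055,.075); print("jar",P[m].mean(0))
m=reg(218,240,188,212,.12,.17); print("ball",P[m].mean(0),m.sum())
E
```

```text
red 227.54545454545453 198.8961038961039 77 [0.47722591 0.25573297 0.1511796 ] [0.47842962 0.25814698 0.137     ]
orange 425.9019607843137 149.5392156862745 102 [ 0.58065386 -0.20099166  0.13439685] [ 0.58054606 -0.20083933  0.135     ]
cam [0.38637341 0.07353105 1.22141229]
tray (0.5452120900154114, -0.13635070621967316) 0.10536199063062668 0.07017055755113549
cup [ 0.47619704 -0.10528967  0.08739964] 106 ((0.47628915309906006, -0.10556226968765259), 0.019148094579577446)
orange top [ 0.58149318 -0.20011053  0.13427435] 109
box ((0.5228922963142395, 0.24465712904930115), (0.13079042732715607, 0.15001517534255981), 73.4887924194336) 2505
jar [0.72082884 0.15962247 0.06499499]
ball [0.47741807 0.25627113 0.14898811] 105
```

View pics/crop.png

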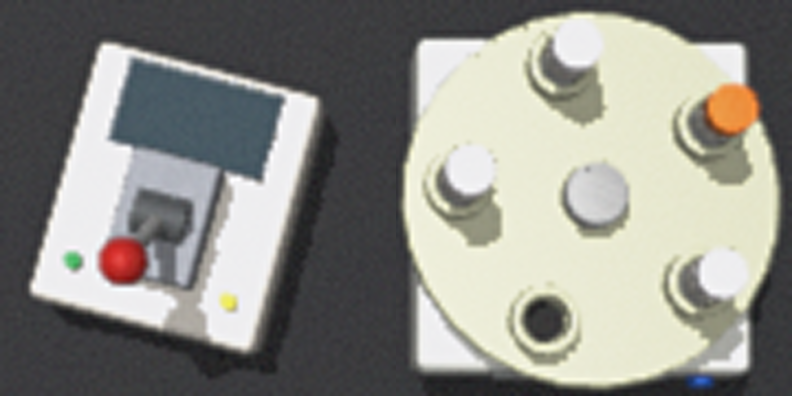

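The crop confirms three things:
- The cream box, with its dark display toward +x, is the console. Its ball is in the crop at (123,260).
- The orange cap on the tray is at (732,108).
- The empty cup, with a dark bore, is at (543,320).

The box yaw is about -16.5° and the pivot is at (0.5085, 0.249). I'll close the jaw, go above the tray side, and turn -34.5°.

Emit:
{"fn": "servo_tool", "kwargs": {"moves": [{"dx":0.029,"dy":0.044,"roll":-3.45,"jaw":0},{"dx":0.029,"dy":0.044,"roll":-3.45,"jaw":0},{"dx":0.029,"dy":0.044,"roll":-3.45,"jaw":0},{"dx":0.029,"dy":0.044,"roll":-3.45,"jaw":0},{"dx":0.029,"dy":0.044,"roll":-3.45,"jaw":0},{"dx":0.029,"dy":0.044,"roll":-3.45,"jaw":0},{"dx":0.029,"dy":0.044,"roll":-3.45,"jaw":0},{"dx":0.029,"dy":0.044,"roll":-3.45,"jaw":0},{"dx":0.029,"dy":0.044,"roll":-3.45,"jaw":0},{"dx":0.029,"dy":0.044,"roll":-3.45,"jaw":0}]}}

```text
$.moves[0]: bad value
```

Emit:
{"fn": "servo_tool", "kwargs": {"moves": [{"dx":0.029,"dy":0.044,"dz":0,"roll":-3.45,"jaw":0},{"dx":0.029,"dy":0.044,"dz":0,"roll":-3.45,"jaw":0},{"dx":0.029,"dy":0.044,"dz":0,"roll":-3.45,"jaw":0},{"dx":0.029,"dy":0.044,"dz":0,"roll":-3.45,"jaw":0},{"dx":0.029,"dy":0.044,"dz":0,"roll":-3.45,"jaw":0},{"dx":0.029,"dy":0.044,"dz":0,"roll":-3.45,"jaw":0},{"dx":0.029,"dy":0.044,"dz":0,"roll":-3.45,"jaw":0},{"dx":0.029,"dy":0.044,"dz":0,"roll":-3.45,"jaw":0},{"dx":0.029,"dy":0.044,"dz":0,"roll":-3.45,"jaw":0},{"dx":0.029,"dy":0.044,"dz":0,"roll":-3.45,"jaw":0}], "newtons": 20}}

```text
t: 1.35
eef_pos: [0.4995, -0.2001, 0.2453]
ee_rot: [3.142, -0.0, 2.852]
force: [1.1, -0.2, 0.3]
width: 0.0006
gripper_force: 0.0
```

Emit:
{"fn": "servo_tool", "kwargs": {"moves": [{"dx":-0.0063,"dy":0.047,"dz":0,"roll":0,"jaw":0},{"dx":-0.0063,"dy":0.047,"dz":0,"roll":0,"jaw":0},{"dx":-0.0063,"dy":0.047,"dz":0,"roll":0,"jaw":0},{"dx":-0.0063,"dy":0.047,"dz":0,"roll":0,"jaw":0},{"dx":-0.0063,"dy":0.047,"dz":0,"roll":0,"jaw":0},{"dx":-0.0063,"dy":0.047,"dz":0,"roll":0,"jaw":0},{"dx":-0.0063,"dy":0.047,"dz":0,"roll":0,"jaw":0},{"dx":-0.0063,"dy":0.047,"dz":0,"roll":0,"jaw":0},{"dx":-0.0063,"dy":0.047,"dz":0,"roll":0,"jaw":0},{"dx":-0.0063,"dy":0.047,"dz":0,"roll":0,"jaw":0}]}}

```text
t: 2.6
eef_pos: [0.4353, 0.2696, 0.2452]
ee_rot: [-3.141, -0.0, 2.854]
force: [0.3, 0.2, 0.4]
width: 0.0004
gripper_force: 0.0
```

Emit:
{"fn": "servo_tool", "kwargs": {"moves": [{"dx":0,"dy":0,"dz":-0.015,"roll":0,"jaw":0},{"dx":0,"dy":0,"dz":-0.015,"roll":0,"jaw":0},{"dx":0,"dy":0,"dz":-0.015,"roll":0,"jaw":0},{"dx":0,"dy":0,"dz":-0.015,"roll":0,"jaw":0},{"dx":0,"dy":0,"dz":-0.015,"roll":0,"jaw":0},{"dx":0,"dy":0,"dz":-0.015,"roll":0,"jaw":0},{"dx":0,"dy":0,"dz":-0.012,"roll":0,"jaw":0},{"dx":0,"dy":0,"dz":0,"roll":0,"jaw":0},{"dx":0,"dy":0,"dz":0,"roll":0,"jaw":0},{"dx":0,"dy":0,"dz":0,"roll":0,"jaw":0}]}}

```text
t: 3.85
eef_pos: [0.4362, 0.2685, 0.1439]
ee_rot: [3.141, 0.0, 2.854]
force: [-1.0, 0.3, 0.3]
width: 0.0005
gripper_force: 0.0
```

Emit:
{"fn": "servo_tool", "kwargs": {"moves": [{"dx":0.0082,"dy":-0.0024,"dz":0,"roll":0,"jaw":0},{"dx":0.0082,"dy":-0.0024,"dz":0,"roll":0,"jaw":0},{"dx":0.0082,"dy":-0.0024,"dz":0,"roll":0,"jaw":0},{"dx":0.0082,"dy":-0.0024,"dz":0,"roll":0,"jaw":0},{"dx":0.0082,"dy":-0.0024,"dz":0,"roll":0,"jaw":0},{"dx":0.0082,"dy":-0.0024,"dz":0,"roll":0,"jaw":0},{"dx":0.0082,"dy":-0.0024,"dz":0,"roll":0,"jaw":0},{"dx":0.0082,"dy":-0.0024,"dz":0,"roll":0,"jaw":0},{"dx":0.0082,"dy":-0.0024,"dz":0,"roll":0,"jaw":0},{"dx":0.0082,"dy":-0.0024,"dz":0,"roll":0,"jaw":0}]}}

```text
t: 5.1
eef_pos: [0.5183, 0.2439, 0.1431]
ee_rot: [-3.141, -0.0, 2.854]
force: [-1.0, 0.0, -0.5]
width: 0.0006
gripper_force: 0.6
```

Emit:
{"fn": "servo_tool", "kwargs": {"moves": [{"dx":0.001,"dy":-0.0003,"dz":0,"roll":0,"jaw":0},{"dx":0.001,"dy":-0.0003,"dz":0,"roll":0,"jaw":0},{"dx":0.001,"dy":-0.0003,"dz":0,"roll":0,"jaw":0},{"dx":0.001,"dy":-0.0003,"dz":0,"roll":0,"jaw":0},{"dx":0,"dy":0,"dz":0,"roll":0,"jaw":0},{"dx":0,"dy":0,"dz":0,"roll":0,"jaw":0},{"dx":0,"dy":0,"dz":0,"roll":0,"jaw":0},{"dx":0,"dy":0,"dz":0,"roll":0,"jaw":0},{"dx":0,"dy":0,"dz":0,"roll":0,"jaw":0},{"dx":0,"dy":0,"dz":0,"roll":0,"jaw":0}]}}

```text
t: 6.35
eef_pos: [0.5218, 0.243, 0.1433]
ee_rot: [-3.141, -0.0, 2.854]
force: [-3.6, 1.8, 0.5]
width: 0.0005
gripper_force: 2.2
```

Emit:
{"fn": "servo_tool", "kwargs": {"moves": [{"dx":0.001,"dy":-0.0003,"dz":0,"roll":0,"jaw":0},{"dx":0.001,"dy":-0.0003,"dz":0,"roll":0,"jaw":0},{"dx":0.001,"dy":-0.0003,"dz":0,"roll":0,"jaw":0},{"dx":0,"dy":0,"dz":0,"roll":0,"jaw":0},{"dx":0,"dy":0,"dz":0,"roll":0,"jaw":0},{"dx":0,"dy":0,"dz":0,"roll":0,"jaw":0},{"dx":0,"dy":0,"dz":0,"roll":0,"jaw":0},{"dx":0,"dy":0,"dz":0,"roll":0,"jaw":0},{"dx":0,"dy":0,"dz":0,"roll":0,"jaw":0},{"dx":0,"dy":0,"dz":0,"roll":0,"jaw":0}]}}

```text
t: 7.6
eef_pos: [0.5225, 0.2426, 0.1431]
ee_rot: [-3.141, -0.004, 2.854]
force: [-17.0, 6.7, 5.4]
width: 0.0004
gripper_force: 8.5
```

The lever is on its stop: force rose to 18 N with almost no movement. Next I back off and lift.

Emit:
{"fn": "servo_tool", "kwargs": {"moves": [{"dx":-0.01,"dy":0.003,"dz":0,"roll":0,"jaw":0},{"dx":-0.014,"dy":0.004,"dz":0,"roll":0,"jaw":0},{"dx":-0.014,"dy":0.004,"dz":0,"roll":0,"jaw":0},{"dx":0,"dy":0,"dz":0.015,"roll":0,"jaw":0},{"dx":0,"dy":0,"dz":0.02,"roll":0,"jaw":0},{"dx":0,"dy":0,"dz":0.02,"roll":0,"jaw":0},{"dx":0,"dy":0,"dz":0.02,"roll":0,"jaw":0},{"dx":0,"dy":0,"dz":0.02,"roll":0,"jaw":0},{"dx":0,"dy":0,"dz":0.01,"roll":0,"jaw":0},{"dx":0,"dy":0,"dz":0,"roll":0,"jaw":0}]}}

```text
t: 8.85
eef_pos: [0.4873, 0.2533, 0.2493]
ee_rot: [3.14, 0.001, 2.854]
force: [0.3, 0.4, -0.4]
width: 0.0004
gripper_force: 0.0
```

```bash
python3 - <<'E'
from h import *
for n in("side",):
    p,d=grab_frame(n); 
    save(cv2.resize(p[160:300,190:330],None,fx=4,fy=4,interpolation=cv2.INTER_CUBIC),"pics/lever.png")
    h=cv2.cvtColor(p,cv2.COLOR_RGB2HSV);m=(h[...,1]>150)&(h[...,2]>90)&((h[...,0]<8)|(h[...,0]>172))
    m[:180]=0;m[240:]=0;m[:,:225]=0;m[:,300:]=0
    ys,xs=np.nonzero(m)
    if len(xs): w=world(n,xs.mean(),ys.mean(),np.median(d[ys,xs]));print(len(xs),w)
print(get_state()["eef_pos"])
E
```

```text
46 [0.53689566 0.237719   0.14271564]
[0.48691033 0.25308678 0.24838905]
```

View pics/lever.png

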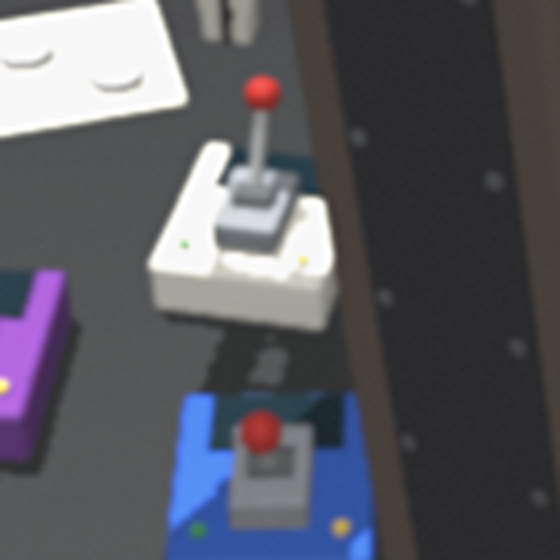

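The lever now leans fully to the box's +x side: the ball centre is near (0.545, 0.238, 0.137), as expected for 1.0 rad. In the crop the ball is at (262,93), clear of the arm. Next is the orange cap at (0.581, -0.201), with fingertips at z=0.160, so TCP 0.179.

Emit:
{"fn": "servo_tool", "kwargs": {"moves": [{"dx":0.0094,"dy":-0.0454,"dz":0,"roll":0,"jaw":0},{"dx":0.0094,"dy":-0.0454,"dz":0,"roll":0,"jaw":0},{"dx":0.0094,"dy":-0.0454,"dz":0,"roll":0,"jaw":0},{"dx":0.0094,"dy":-0.0454,"dz":0,"roll":0,"jaw":0},{"dx":0.0094,"dy":-0.0454,"dz":0,"roll":0,"jaw":0},{"dx":0.0094,"dy":-0.0454,"dz":0,"roll":0,"jaw":0},{"dx":0.0094,"dy":-0.0454,"dz":0,"roll":0,"jaw":0},{"dx":0.0094,"dy":-0.0454,"dz":0,"roll":0,"jaw":0},{"dx":0.0094,"dy":-0.0454,"dz":0,"roll":0,"jaw":0},{"dx":0.0094,"dy":-0.0454,"dz":0,"roll":0,"jaw":0}]}}

```text
t: 10.15
eef_pos: [0.5807, -0.2024, 0.2472]
ee_rot: [-3.141, -0.002, 2.854]
force: [0.6, 0.8, 0.2]
width: 0.0006
gripper_force: 0.0
```

Emit:
{"fn": "servo_tool", "kwargs": {"moves": [{"dx":0,"dy":0,"dz":-0.01,"roll":0,"jaw":0},{"dx":0,"dy":0,"dz":-0.01,"roll":0,"jaw":0},{"dx":0,"dy":0,"dz":-0.01,"roll":0,"jaw":0},{"dx":0,"dy":0,"dz":-0.01,"roll":0,"jaw":0},{"dx":0,"dy":0,"dz":-0.01,"roll":0,"jaw":0},{"dx":0,"dy":0,"dz":-0.01,"roll":0,"jaw":0},{"dx":0,"dy":0,"dz":-0.005,"roll":0,"jaw":0},{"dx":0,"dy":0,"dz":0,"roll":0,"jaw":0},{"dx":0,"dy":0,"dz":0,"roll":0,"jaw":0},{"dx":0,"dy":0,"dz":0,"roll":0,"jaw":0}]}}

```text
t: 11.4
eef_pos: [0.5812, -0.201, 0.1838]
ee_rot: [3.141, 0.001, 2.854]
force: [0.5, 0.0, 0.7]
width: 0.0002
gripper_force: 0.0
```

Lower by 4.5 mm, then hold for well over 2 s.

Emit:
{"fn": "servo_tool", "kwargs": {"moves": [{"dx":0,"dy":0,"dz":-0.0045,"roll":0,"jaw":0},{"dx":0,"dy":0,"dz":0,"roll":0,"jaw":0},{"dx":0,"dy":0,"dz":0,"roll":0,"jaw":0},{"dx":0,"dy":0,"dz":0,"roll":0,"jaw":0},{"dx":0,"dy":0,"dz":0,"roll":0,"jaw":0},{"dx":0,"dy":0,"dz":0,"roll":0,"jaw":0},{"dx":0,"dy":0,"dz":0,"roll":0,"jaw":0},{"dx":0,"dy":0,"dz":0,"roll":0,"jaw":0},{"dx":0,"dy":0,"dz":0,"roll":0,"jaw":0},{"dx":0,"dy":0,"dz":0,"roll":0,"jaw":0}]}}

```text
t: 12.65
eef_pos: [0.581, -0.2009, 0.1788]
ee_rot: [-3.142, -0.0, 2.854]
force: [-0.4, -0.2, -0.1]
width: 0.0008
gripper_force: 0.0
```

Emit:
{"fn": "servo_tool", "kwargs": {"moves": [{"dx":0,"dy":0,"dz":0,"roll":0,"jaw":0},{"dx":0,"dy":0,"dz":0,"roll":0,"jaw":0},{"dx":0,"dy":0,"dz":0,"roll":0,"jaw":0},{"dx":0,"dy":0,"dz":0,"roll":0,"jaw":0},{"dx":0,"dy":0,"dz":0,"roll":0,"jaw":0},{"dx":0,"dy":0,"dz":0,"roll":0,"jaw":0},{"dx":0,"dy":0,"dz":0,"roll":0,"jaw":0},{"dx":0,"dy":0,"dz":0,"roll":0,"jaw":0},{"dx":0,"dy":0,"dz":0,"roll":0,"jaw":0},{"dx":0,"dy":0,"dz":0,"roll":0,"jaw":0}]}}

```text
t: 13.9
eef_pos: [0.581, -0.2009, 0.1788]
ee_rot: [-3.142, -0.0, 2.854]
force: [0.5, -0.3, -0.0]
width: 0.0007
gripper_force: 0.0
```

Emit:
{"fn": "servo_tool", "kwargs": {"moves": [{"dx":0,"dy":0,"dz":0,"roll":0,"jaw":0},{"dx":0,"dy":0,"dz":0,"roll":0,"jaw":0},{"dx":0,"dy":0,"dz":0,"roll":0,"jaw":0},{"dx":0,"dy":0,"dz":0,"roll":0,"jaw":0},{"dx":0,"dy":0,"dz":0,"roll":0,"jaw":0},{"dx":0,"dy":0,"dz":0.015,"roll":0,"jaw":0},{"dx":0,"dy":0,"dz":0.015,"roll":0,"jaw":0},{"dx":0,"dy":0,"dz":0.015,"roll":0,"jaw":0},{"dx":0,"dy":0,"dz":0,"roll":0,"jaw":0},{"dx":0,"dy":0,"dz":0,"roll":0,"jaw":0}]}}

```text
t: 15.15
eef_pos: [0.5807, -0.2008, 0.2237]
ee_rot: [3.141, -0.0, 2.854]
force: [-0.8, -0.1, -0.6]
width: 0.0004
gripper_force: 0.0
```

Emit:
{"fn": "servo_tool", "kwargs": {"moves": [{"dx":-0.013,"dy":0.012,"dz":0,"roll":0,"jaw":0},{"dx":-0.013,"dy":0.012,"dz":0,"roll":0,"jaw":0},{"dx":-0.013,"dy":0.012,"dz":0,"roll":0,"jaw":0},{"dx":-0.013,"dy":0.012,"dz":0,"roll":0,"jaw":0},{"dx":-0.013,"dy":0.012,"dz":0,"roll":0,"jaw":0},{"dx":-0.013,"dy":0.012,"dz":0,"roll":0,"jaw":0},{"dx":-0.013,"dy":0.012,"dz":0,"roll":0,"jaw":0},{"dx":-0.0135,"dy":0.0115,"dz":0,"roll":0,"jaw":0},{"dx":0,"dy":0,"dz":0,"roll":0,"jaw":0},{"dx":0,"dy":0,"dz":0,"roll":0,"jaw":0}]}}

```text
t: 16.4
eef_pos: [0.4767, -0.1053, 0.2241]
ee_rot: [3.141, 0.001, 2.855]
force: [0.6, 0.7, -0.2]
width: 0.0007
gripper_force: 0.0
```

Emit:
{"fn": "servo_tool", "kwargs": {"moves": [{"dx":0,"dy":0,"dz":-0.012,"roll":0,"jaw":0},{"dx":0,"dy":0,"dz":-0.012,"roll":0,"jaw":0},{"dx":0,"dy":0,"dz":-0.012,"roll":0,"jaw":0},{"dx":0,"dy":0,"dz":-0.012,"roll":0,"jaw":0},{"dx":0,"dy":0,"dz":-0.012,"roll":0,"jaw":0},{"dx":0,"dy":0,"dz":-0.012,"roll":0,"jaw":0},{"dx":0,"dy":0,"dz":-0.012,"roll":0,"jaw":0},{"dx":0,"dy":0,"dz":-0.0075,"roll":0,"jaw":0},{"dx":0,"dy":0,"dz":0,"roll":0,"jaw":0},{"dx":0,"dy":0,"dz":0,"roll":0,"jaw":0}]}}

```text
t: 17.65
eef_pos: [0.4768, -0.1054, 0.1327]
ee_rot: [3.141, 0.001, 2.854]
force: [-0.8, -0.4, 0.1]
width: 0.0005
gripper_force: 0.0
```

Emit:
{"fn": "servo_tool", "kwargs": {"moves": [{"dx":0,"dy":0,"dz":0,"roll":0,"jaw":0},{"dx":0,"dy":0,"dz":0,"roll":0,"jaw":0},{"dx":0,"dy":0,"dz":0,"roll":0,"jaw":0},{"dx":0,"dy":0,"dz":0,"roll":0,"jaw":0},{"dx":0,"dy":0,"dz":0,"roll":0,"jaw":0},{"dx":0,"dy":0,"dz":0,"roll":0,"jaw":0},{"dx":0,"dy":0,"dz":0,"roll":0,"jaw":0},{"dx":0,"dy":0,"dz":0,"roll":0,"jaw":0},{"dx":0,"dy":0,"dz":0,"roll":0,"jaw":0},{"dx":0,"dy":0,"dz":0,"roll":0,"jaw":0}]}}

```text
t: 18.9
eef_pos: [0.4765, -0.1054, 0.1324]
ee_rot: [3.142, 0.0, 2.854]
force: [-0.5, -0.4, -0.4]
width: 0.0002
gripper_force: 0.0
```

Emit:
{"fn": "servo_tool", "kwargs": {"moves": [{"dx":0,"dy":0,"dz":0,"roll":0,"jaw":0},{"dx":0,"dy":0,"dz":0,"roll":0,"jaw":0},{"dx":0,"dy":0,"dz":0,"roll":0,"jaw":0},{"dx":0,"dy":0,"dz":0,"roll":0,"jaw":0},{"dx":0,"dy":0,"dz":0,"roll":0,"jaw":0},{"dx":0,"dy":0,"dz":0,"roll":0,"jaw":0},{"dx":0,"dy":0,"dz":0,"roll":0,"jaw":0},{"dx":0,"dy":0,"dz":0,"roll":0,"jaw":0},{"dx":0,"dy":0,"dz":0,"roll":0,"jaw":0},{"dx":0,"dy":0,"dz":0,"roll":0,"jaw":0}]}}

```text
t: 20.15
eef_pos: [0.4765, -0.1054, 0.1324]
ee_rot: [3.142, -0.0, 2.854]
force: [-0.7, -0.1, 0.6]
width: 0.0002
gripper_force: 0.0
```

```bash
python3 -c "
from station import *
print(job_done())"
```

```text
the job is handed in; nothing more can be done
None
```

I pushed the red toggle over to its stop, held the fingertips about 25 mm above the orange cap for over 2 s, and handed the job in at about 20 s with them about 25 mm above the empty cup's rim; no force reading suggested a touch on the vials, tray or jar.

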